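# Park two tomato tins behind the ridges of a sloped tin rack

## Task

Clear the low end of the sloped tin rack for reloading: with the fingertips, push each of the two lying tins up its own lane and over the small ridge, so that it drops into the pocket against the stop and stays there when you let go. Only push or roll the tins, steadily and gently; do not pick them up, flick them, or let them run back down the slope, and do not shift the stops. Leave the standing tin, the cup and the pizza cutter where they are.

Things in the scene. Friction and masses are not known exactly. Their poses are not given: they have to be found in the camera images.
- rack: fixed steel rack with two parallel lanes, 184 mm wide, 300 mm long, rising 7 degrees. Its y axis points level in the uphill direction, x to the right looking uphill, z up; origin on the table below it. Lane centre lines: a at x = -44.3 mm, b at x = +44.3 mm. Lane floor 40 mm above the table at the origin, 23 mm at the low end. Lanes are 84 mm wide, walls 16 mm high above the floor
- tin_a: tin lying across lane a: smooth, slippery steel tin with blank paper band, 58 mm diameter, 78 mm long, 0.14 to 0.28 kg, free to roll along the lane. Origin at its centre, 29 mm above the lane floor; its x axis is its long axis. It starts at the low end against a lip 12 mm high and 5 mm thick. Pushing it over the ridge takes 3 to 8 N
- tin_b: tin lying across lane b: smooth, slippery steel tin with blank paper band, 58 mm diameter, 78 mm long, 0.14 to 0.28 kg, free to roll along the lane. Origin at its centre, 29 mm above the lane floor; its x axis is its long axis. It starts at the low end against a lip 12 mm high and 5 mm thick. Pushing it over the ridge takes 3 to 8 N
- stop_a_face (a point): foot of the downhill face of lane a's stop (clamped plate 80 mm wide, 6 thick, 33 high), mid-lane on the floor. y points uphill along the sloping floor, x right across the lane, z square to the floor. A fixed round ridge 2.5 mm high crosses the lane at y = -43.3 mm. A tin in the pocket between ridge and plate has its centre at y = -29 to -31, z = 29 mm; the ridge holds it
- stop_b_face (a point): foot of the downhill face of lane b's stop (clamped plate 80 mm wide, 6 thick, 33 high), mid-lane on the floor. y points uphill along the sloping floor, x right across the lane, z square to the floor. A fixed round ridge 2.5 mm high crosses the lane at y = -43.3 mm. A tin in the pocket between ridge and plate has its centre at y = -29 to -31, z = 29 mm; the ridge holds it
- spare_tin: bystander: the same kind of tin standing upright on the table beside the rack (58 mm diameter, 78 mm high); origin at the centre of its underside
- cup: bystander: white ceramic cup standing beside the rack, 68 mm across the rim, 80 mm high; origin at the centre of its underside
- cutter: bystander: pizza cutter lying flat on the table beside the rack on the side of lane a, about 210 mm long along its y axis, up to 22 mm high, wooden handle 26 mm wide, wheel of 68 mm diameter; origin underneath near its middle

How it is judged (in metres and radians):
At the end, for the whole second after the job is handed in: each lying tin is at rest in the pocket of its own lane: its centre 27 to 36 mm downhill of the stop plate's face, no more than 31 mm (and at least 25 mm) above the lane floor, within 8 mm of the middle of the lane (y of tin_a in the frame of stop_a_face between -0.036 and -0.027 m and z of tin_a in the frame of stop_a_face between 0.025 and 0.031 m and x of tin_a in the frame of stop_a_face between -0.008 and 0.008 m and linear speed of each of tin_a, tin_b below 0.02 m/s and y of tin_b in the frame of stop_b_face between -0.036 and -0.027 m and z of tin_b in the frame of stop_b_face between 0.025 and 0.031 m and x of tin_b in the frame of stop_b_face between -0.008 and 0.008 m); the robot touches nothing.
It fails at once if a tin is lifted off its lane (more than 6 mm higher than it rises when it rolls over the ridge) (z of tin_a in the frame of stop_a_face above 0.038 m or z of tin_b in the frame of stop_b_face above 0.038 m).
It fails at once if a tin is flicked up the slope or left to run back down freely (faster than 0.45 m/s) (linear speed of any of tin_a, tin_b above 0.45 m/s).
It fails at once if a stop is shifted along its lane by more than 8 mm (distance of any of stop_a_face, stop_b_face from where it was at the start of the episode above 0.008 m).
It fails at once if a tin is pushed with more than 40 N (contact force between the fingers and tin_a above 40 N or contact force between the fingers and tin_b above 40 N).
It fails at once if the spare tin, the cup or the pizza cutter is moved by more than 20 mm (distance of any of spare_tin, cup, cutter from where it was at the start of the episode above 0.02 m).
It also fails if it takes over 58 s, if anything falls off the work surface, if the arm or the gripper's body presses on something with over 40 N, if the wrist force passes 120 N, or if a joint passes its speed limit or range.

## Robot

A 7-joint arm with a two-finger parallel gripper is mounted at the origin on the work surface. World frame = base frame: x ahead of the robot, y to its left, z up, the work surface at z = 0. Lengths are in mm, angles in rad, forces in N, time in s.
With the tool pointing down it reaches from about 400 to 850 mm from the base axis. Payload 4.4 kg.
Tool frame: the origin (TCP) lies on the centre line of the jaws, within the pads' length; the fingertips stand 17 mm ahead of it and the grasp point (between the pads) lies 2 mm behind it (ctrl.nose_length is the distance from the TCP to the fingertips, in mm); x points along the fingers, y is the direction in which the jaws open and shut, and the axes are right-handed (so a half turn about x gives the same grasp; the last joint's range is limited). The gripper opens to 94 mm and grips with 3 to 60 N. Pads are 16 mm wide; open, the fingers measure 119 mm over their backs; the gripper's body (75 mm by 177 mm) begins 78 mm behind the grasp point.
Start: joints at [-1.175, 0.628, 0.038, 1.517, -0.027, 0.996, -0.02], TCP at [289.594, 581.939, 222.478] pointing down, gripper open.
Joint ranges: [-3.06, 3.06], [-0.37, 2.12], [-1.25, 1.32], [0.18, 2.47], [-1.1, 4.24], [0.23, 1.98], [-2.94, 2.94]. Speed limits (rad/s): [2.57, 2.57, 3.14, 3.14, 3.14, 3.14, 3.14].

## Interface

Orientations are given as a unit quaternion [x, y, z, w].
In Python, from cell import ctrl gives the robot as it stands.
- The arm moves only by the tool arm_command, never from a script. Its argument "steps" is one flat list of numbers, 7 for each row, row after row: the closure, from 0 (fully open) to 1 (shut), then the shift along the tool's x, y, z in mm, then the turn, a rotation vector about the tool's x, y, z in rad. In form: [gripper, tx, ty, tz, ax, ay, az, gripper, tx, ty, tz, ax, ay, az, ...]. A call has 1 to 8 rows; each row shifts and turns the commanded pose from where the row before left it, along the tool's axes as they then stand; what a row does not reach is not made up. A row lasts 1/8 s, in which the tool goes at most 62.5 mm and 10.7 degrees, less where a joint would pass 70% of its speed; a pose out of reach is approached as far as the arm can. A call is refused whole if a number of a shift passes 62.5 or a number of a turn 0.188, either way. A call with a gripper value outside its range is refused whole. The fingers move at their own pace and stop on an object; "squeeze" is the grip in N (left out, the last holds). Time passes only in rows, so rows that do not move let the fingers close. It gives the time, the measured TCP pose, the force and the opening at its end, in the units of the state.
- ctrl.get_obs(): the state, without advancing time (a new reading comes with each control period).
- ctrl.camera(name): name is "scene" or "top" or "wrist"; returns a dict with "color" (384x512x3 uint8, red, green, blue), "intrinsics" (3x3 intrinsics, pixels), "dist_coeffs" ([k1, k2, p1, p2, k3] as OpenCV has them; the pictures are not rectified), "extrinsics" (4x4, takes a point from world to camera coordinates); the wrist camera has in their place "tool_from_camera" (4x4, takes a point from camera to tool coordinates, whose origin is the TCP and whose axes are the tool frame's). Camera axes: x right, y down, z forward; pixel columns grow to the right and rows downward; lengths in mm; the calibration is good to about 2 mm. A picture is of the moment at which its call begins: read the wrist's pose just before it. There is no depth.
- ctrl.sign_off(): hands the job in, once; it reports no verdict.
Trained networks look in the newest picture that a camera, given by its name, has taken for a name from the list of things; names that differ only in an ending like _2 or _b are one class to them, and where a whole thing is asked for, a point or a joint stands for the part that bears it (a point fixed in the world has none). Each returns a list of dicts, best first, with "conf" (0 to 1); they miss things now and then, are a little off and sometimes report something else, mostly with a low value. They report only what shows in the picture. A call takes as long as a camera call.
- ctrl.recognise(camera, thing): "centre" ([x, y, z] in mm, in world coordinates, good to about 4 mm: the middle of the surface that is visible of it).
- ctrl.cut_out(camera, thing): "region" (384x512 bool, what is visible of it).
- ctrl.mark_of(camera, thing): "centre" ([x, y, z] in mm, in world coordinates, good to about 4 mm: a listed point, or the origin of a listed thing).
The state is a dict: "time_s": time; "joint_pos": joint angles; "joint_velocities": joint speeds; "joint_torque": joint torques, N m; "ee_pos": TCP position; "orientation": TCP orientation; "contact_force": force on the tool from outside, world axes, zero at the start; "moment": the same for the moment, N m; "width": finger opening in mm.
Only numpy, scipy, OpenCV 4.12 (cv2) and the standard library are available. Lean on these libraries where they do the work, as an engineer would, in place of code of your own. Each camera call takes 0.05 s, during which the arm holds its last target.

## Working session

There is one attempt and no reset: what is moved stays moved. The work goes in short steps, Python scripts to look and compute and a tool call to move; the robot and the scene stay as the last step left them, time stands still between calls to the robot, and variables do not carry over. Pictures are saved under pics/ and viewed, and the job is handed in when it is done.

Besides the shell and the picture viewer there is one more tool, called as name(argument=value, ...) on one line, values as JSON. arm_command: Moves the arm, as the interface text tells. Its arguments: {"type":"object","properties":{"steps":{"type":"array","items":{"type":"number"}},"squeeze":{"type":"number"}},"required":["steps"]}

```bash
ls; mkdir -p pics; python3 - <<'E'
from cell import ctrl
import cv2
for c in ["scene","top"]:
    d=ctrl.camera(c); cv2.imwrite(f"pics/{c}0.png",d["color"][:,:,::-1])
    for t in ["rack","tin_a","stop_a_face","spare_tin","cup","cutter"]:
        for f in (["recognise","mark_of"]):
            print(c,f,t,[( [round(x) for x in r["centre"]],round(r["conf"],2)) for r in getattr(ctrl,f)(c,t)])
o=ctrl.get_obs();print(o["time_s"],o["ee_pos"],o["orientation"],o["width"],ctrl.nose_length)
E
```

```text
pics
scene recognise rack [([570, -2, 48], 0.89)]
scene mark_of rack [([573, -27, 1], 0.75)]
scene recognise tin_a [([662, -128, 75], 0.62)]
scene mark_of tin_a [([564, -155, 55], 0.8), ([651, -124, 52], 0.7)]
scene recognise stop_a_face [([498, 58, 55], 0.88)]
scene mark_of stop_a_face [([493, 70, 50], 0.59)]
scene recognise spare_tin [([773, -52, 75], 0.92)]
scene mark_of spare_tin [([761, -45, -3], 0.78)]
scene recognise cup [([700, 90, 58], 0.58)]
scene mark_of cup [([702, 92, 2], 0.88)]
scene recognise cutter [([407, -72, 19], 0.72)]
scene mark_of cutter [([417, -92, 2], 0.66), ([573, -31, 1], 0.58)]
top recognise rack [([558, 6, 44], 0.78)]
top mark_of rack [([572, -31, -3], 0.95)]
top recognise tin_a [([563, -150, 80], 0.85), ([645, -122, 79], 0.57)]
top mark_of tin_a [([650, -126, 56], 0.9), ([564, -157, 52], 0.62)]
top recognise stop_a_face [([500, 56, 52], 0.7)]
top mark_of stop_a_face [([495, 74, 57], 0.83)]
top recognise spare_tin [([758, -49, 74], 0.85)]
top mark_of spare_tin [([764, -50, -1], 0.7)]
top recognise cup [([712, 92, 42], 0.7), ([498, 53, 51], 0.55)]
top mark_of cup [([704, 92, 1], 0.85)]
top recognise cutter [([399, -34, 8], 0.66)]
top mark_of cutter [([422, -90, -5], 0.67), ([702, 90, 2], 0.39)]
1.3 [289.60977076 581.92842715 222.48098596] [ 0.16184965  0.68835201 -0.16182882  0.68832233] 93.91167597506924 17.0
```

View pics/top0.png

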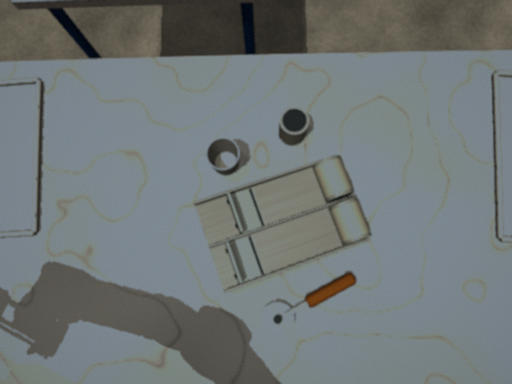

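View pics/scene0.png

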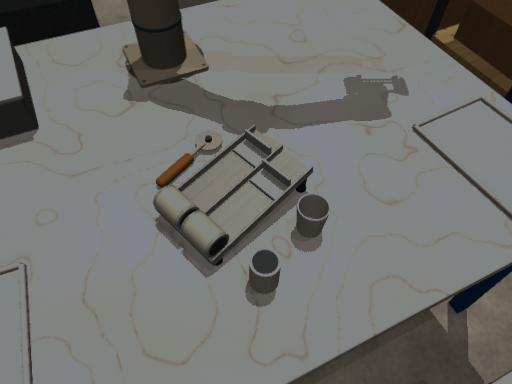

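```bash
cat > h.py <<'E'
import numpy as np,cv2
from cell import ctrl
def proj(d,P):
    E=d["extrinsics"];return cv2.projectPoints(np.asarray(P,float).reshape(-1,3),cv2.Rodrigues(E[:3,:3])[0],E[:3,3],d["intrinsics"],d["dist_coeffs"])[0].reshape(-1,2)
def rw(P,p):
    x,y,t=p;P=np.asarray(P,float);c,s=np.cos(t),np.sin(t)
    return np.c_[x+c*P[:,0]-s*P[:,1],y+s*P[:,0]+c*P[:,1],P[:,2]]
def fl(y): return 40+y*np.tan(np.radians(7))
E
python3 - <<'E'
from h import *
d=ctrl.camera("top");im=d["color"][:,:,::-1]
p=(572,-29,np.radians(19.8))
c=im[145:300,185:380];big=cv2.resize(c,None,fx=4,fy=4,interpolation=cv2.INTER_CUBIC)
cv2.imwrite("pics/topbig.png",cv2.convertScaleAbs(big,alpha=1.4))
d=ctrl.camera("scene");im=d["color"][:,:,::-1]
c=im[120:270,140:325];big=cv2.resize(c,None,fx=4,fy=4,interpolation=cv2.INTER_CUBIC)
cv2.imwrite("pics/scbig.png",cv2.convertScaleAbs(big,alpha=1.4))
E
```

```text
(no output)
```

View pics/topbig.png

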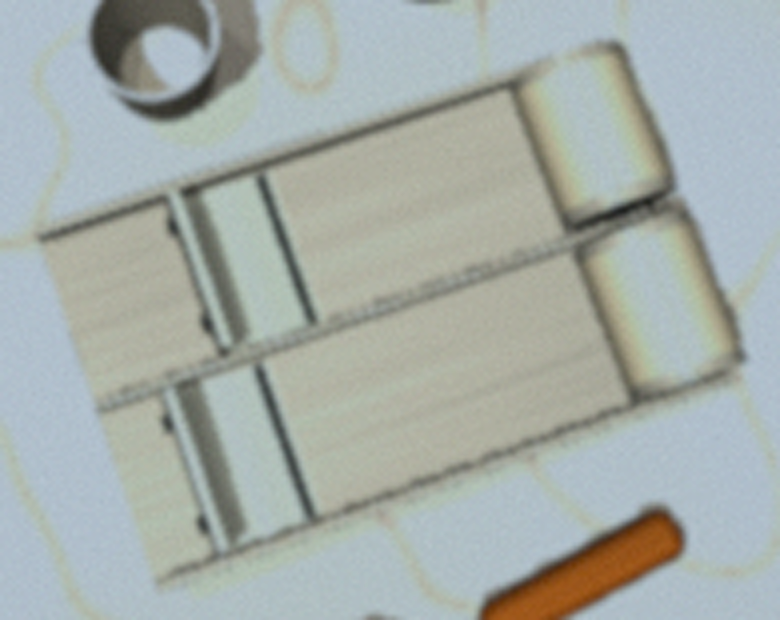

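View pics/scbig.png

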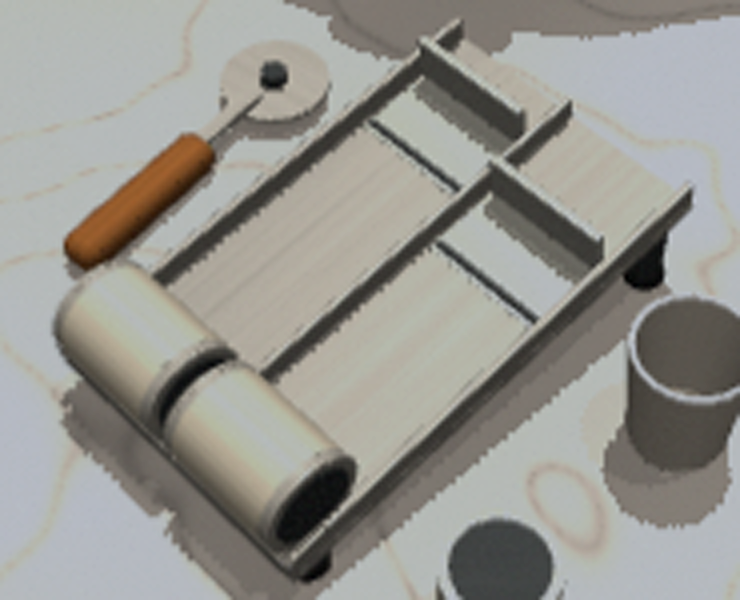

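```bash
cat > fit.py <<'E'
from h import *
from scipy.optimize import least_squares
T=ctrl.camera("top");S=ctrl.camera("scene")
for n,d in (("top",T),("scene",S)):print(n,-d["extrinsics"][:3,:3].T@d["extrinsics"][:3,3])
L=42
def pts(q):
    a,b,ye=q[3:6]
    w=lambda x,y,h:[x,y,fl(y)+h]
    return np.array([w(-44.3-L,a,2),w(-44.3+L,a,2),w(44.3-L,b,2),w(44.3+L,b,2),w(-90,ye,16),w(90,ye,16),w(0,ye,16)])
top=np.array([(314,518),(258,365),(314,322),(262,178),(155,582),(40,238),(100,408)])/4+[185,145]-.4
sc=np.array([(372,122),(460,188),(437,242),(535,322),(463,22),(690,190),(570,103)])/4+[140,120]-.4
def res(q,w=(1,1)):
    P=rw(pts(q),q[:3]);return np.r_[w[0]*(proj(T,P)-top).ravel(),w[1]*(proj(S,P)-sc).ravel()]
for w in ((1,1),(1,0),(0,1)):
    r=least_squares(res,[572,-29,.345,60,60,149],args=(w,),loss="soft_l1")
    print(w,np.round(r.x,3),np.degrees(r.x[2]));
    if w==(1,1):print(np.round(res(r.x).reshape(-1,2),1).tolist()); q=r.x
np.save("q.npy",q)
# overlay
x0=-149
for n,d in (("top",T),("scene",S)):
    im=cv2.resize(d["color"][:,:,::-1],None,fx=4,fy=4)
    f=lambda A:[tuple(int(v) for v in (u+.5)*4) for u in proj(d,rw(A,q[:3]))]
    for x in(-92,0,92): g=f([[x,-149,fl(-149)+16],[x,149,fl(149)+16]]);cv2.line(im,*g,(0,0,255),1)
    for x,s in((-44.3,q[3]),(44.3,q[4])):
        g=f([[x-42,s,fl(s)],[x+42,s,fl(s)]]);cv2.line(im,*g,(0,255,0),1)
        s2=s+43; g=f([[x-40,s2,fl(s2)],[x+40,s2,fl(s2)]]);cv2.line(im,*g,(255,0,0),1)
    c=im[145*4:300*4,185*4:380*4] if n=="top" else im[120*4:270*4,140*4:325*4]
    cv2.imwrite(f"pics/ov_{n}.png",c)
E
python3 fit.py
```

```text
top [478.99313249   7.58027119 894.05623412]
scene [1050.85889775 -215.89782911  739.12832474]
(1, 1) [ 5.59364e+02 -4.64400e+00  3.17000e-01  4.96850e+01  1.85800e+01
  1.28973e+02] 18.141950625355395
[[-0.2, 1.9], [-0.1, -1.2], [0.1, 2.4], [-0.5, -1.2], [-0.1, 2.0], [-0.2, -2.2], [-1.1, -0.4], [-1.8, -0.4], [1.3, 3.3], [-1.6, -0.5], [1.0, 2.0], [-1.1, -0.1], [-0.6, 0.1], [-0.4, -0.1]]
(1, 0) [ 4.69827e+02  2.68236e+02  3.32000e-01 -2.37075e+02 -2.70546e+02
 -1.55054e+02] 18.996818665813088
(0, 1) [ 4.95058e+02  1.57302e+02  3.07000e-01 -1.11021e+02 -1.42060e+02
 -2.97470e+01] 17.596189151044747
```

```bash
sed -i 's/\[-1*\]//; s/a,b,ye=q\[3:6\]/a,b=q[3:5];ye=159.5/; s/60,60,149\]/90,60]/; s/w(-90,ye,16),w(90,ye,16)/w(-88,ye,16),w(88,ye,16)/; s/-149,fl(-149)+16/-138.3,fl(-138.3)+16/; s/149,fl(149)+16/159.5,fl(159.5)+16/' fit.py; python3 fit.py
```

```text
top [478.99313249   7.58027119 894.05623412]
scene [1050.85889775 -215.89782911  739.12832474]
(1, 1) [ 5.70394e+02 -3.43620e+01  3.19000e-01  8.08360e+01  4.94450e+01] 18.269015177505
[[-0.0, 1.3], [-0.1, -1.9], [0.3, 1.5], [-0.5, -2.2], [-0.1, 0.4], [0.1, -2.1], [-0.9, -1.1], [-1.8, -1.1], [1.4, 2.6], [-1.6, -1.1], [1.3, 1.5], [-0.7, -0.4], [-1.1, -1.0], [-0.4, -0.8]]
(1, 0) [ 5.70115e+02 -3.44030e+01  3.28000e-01  8.13490e+01  4.90450e+01] 18.816645970541877
(0, 1) [ 5.70047e+02 -3.48350e+01  3.03000e-01  8.14390e+01  5.10040e+01] 17.33442648600814
```

View pics/ov_top.png

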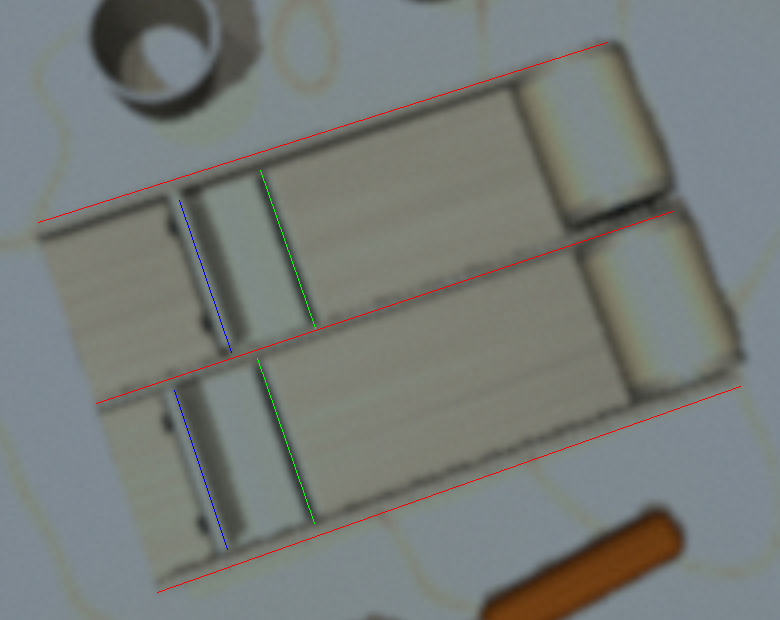

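View pics/ov_scene.png

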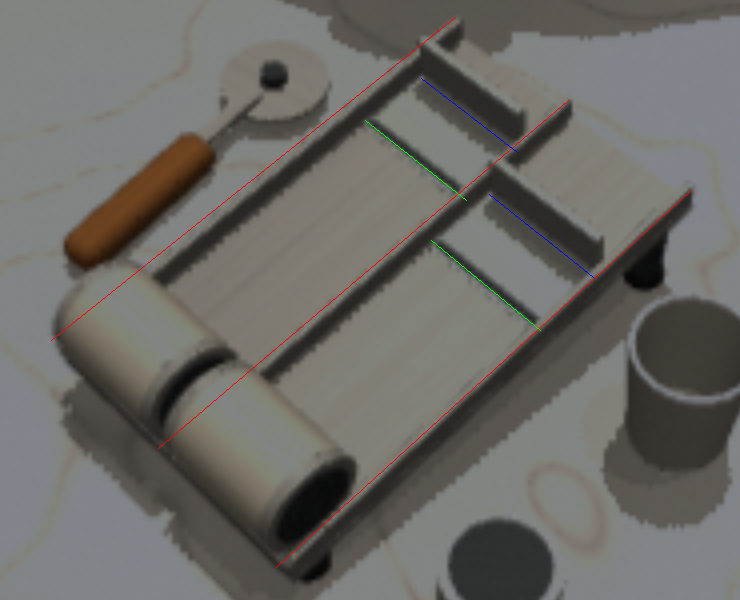

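```bash
cat >> h.py <<'E'
from scipy.spatial.transform import Rotation as R
RP=(570.3,-34.5,np.radians(19.0)); RIDGE={"a":81,"b":49.5}
def target(lane,s,h,back=0,flip=1):
    """TCP pose: s = distance along floor of finger-front face from rack origin; h= tip height over floor"""
    th=np.radians(7);x=-44.3 if lane=="a" else 44.3
    u=np.array([0,np.cos(th),np.sin(th)]);n=np.array([0,-np.sin(th),np.cos(th)])
    p=np.array([x,0,40])+u*(s-8)+n*(h+17)
    w=rw([p],RP)[0]
    Rz=R.from_euler('z',RP[2])
    z=u*flip; xx=-n; y=np.cross(z,xx)
    return w,Rz*R.from_matrix(np.c_[xx,y,z])
def cur():
    o=ctrl.get_obs();return np.array(o["ee_pos"]),R.from_quat(o["orientation"]),o
def delta(w,Rt):
    p,Rc,o=cur();print("t",o["time_s"],"p",p.round(1),"w",round(o["width"],1),"F",np.round(o["contact_force"],1))
    print("shift tool",Rc.inv().apply(w-p).round(1),"rot",(Rc.inv()*Rt).as_rotvec().round(3))
E
python3 - <<'E'
from h import *
p,Rc,o=cur();print(Rc.as_matrix().round(3))
for f in(1,-1):
    w,Rt=target("a",-170,20,flip=f);print(w);delta(w,Rt)
# tin marks in rack frame
c,s=np.cos(RP[2]),np.sin(RP[2])
for t in((564,-156),(650.5,-125),(494,72)):
    d=np.array(t)-RP[:2];print(c*d[0]+s*d[1],-s*d[0]+c*d[1])
E
```

```text
[[-0.     0.446  0.895]
 [ 0.     0.895 -0.446]
 [-1.     0.    -0.   ]]
[ 587.4007404  -220.23397576   55.03146448]
t 1.6 p [289.6 582.  222.5] w 93.8 F [-0.7  0.5  0. ]
shift tool [ 167.4 -585.4  624.1] rot [-2.361 -0.059  0.144]
[ 587.4007404  -220.23397576   55.03146448]
t 1.6 p [289.6 582.  222.5] w 93.8 F [-0.7  0.5  0. ]
shift tool [ 167.4 -585.4  624.1] rot [0.776 0.116 0.047]
-45.5132977928202 -112.82942756223693
46.36667178469257 -111.67999707920217
-37.47005886854065 125.53857848640828
```

arm_command(steps=[0.68,0,-41.8,44.6,0,0,0,0.68,0,-41.8,44.6,0,0,0,0.68,0,-41.8,44.6,0,0,0,0.68,0,-41.8,44.6,0,0,0,0.68,0,-41.8,44.6,0,0,0,0.68,0,-41.8,44.6,0,0,0,0.68,0,-41.8,44.6,0,0,0,0.68,0,-41.8,44.6,0,0,0])

```text
time_s: 2.6
ee_pos: [460.8, 121.8, 222.9]
orientation: [0.162, 0.688, -0.162, 0.689]
contact_force: [1.0, 0.5, -0.3]
width: 30.0
```

arm_command(steps=[0.68,0,-41.8,44.6,0,0,0,0.68,0,-41.8,44.6,0,0,0,0.68,0,-41.8,44.6,0,0,0,0.68,0,-41.8,44.6,0,0,0,0.68,0,-41.8,44.6,0,0,0,0.68,0,-41.8,44.6,0,0,0,0.68,0,0,0,0,0,0])

```text
time_s: 3.48
ee_pos: [587.7, -227.0, 222.1]
orientation: [0.163, 0.687, -0.166, 0.688]
contact_force: [-1.5, 0.3, -0.9]
width: 29.8
```

```bash
python3 - <<'E'
from h import *
w,Rt=target("a",-170,20,flip=-1);delta(w,Rt);print(cur()[2]["joint_pos"])
E
```

```text
t 3.475 p [ 587.7 -227.   222.1] w 29.8 F [-1.5  0.3 -0.9]
shift tool [167.    6.4  -3.7] rot [0.768 0.12  0.049]
[ 0.25837487  0.59992047  0.10473459  1.58109312 -0.067537    0.96240875
  1.48437752]
```

arm_command(steps=[0.68,0,0,0,0.154,0.024,0.01,0.68,0,0,0,0.154,0.024,0.01,0.68,0,0,0,0.154,0.024,0.01,0.68,0,0,0,0.154,0.024,0.01,0.68,0,0,0,0.154,0.024,0.01,0.68,0,0,0,0,0,0])

```text
time_s: 4.22
ee_pos: [587.6, -219.7, 222.3]
orientation: [0.434, 0.613, -0.381, 0.54]
contact_force: [-0.7, 0.0, 0.1]
width: 29.9
```

```bash
python3 - <<'E'
from h import *
w,Rt=target("a",-175,20,flip=-1);delta(w,Rt);print(cur()[2]["joint_pos"])
p,Rc,o=cur()
d=ctrl.camera("wrist");cv2.imwrite("pics/w1.png",d["color"][:,:,::-1]); M=np.array(d["tool_from_camera"]);print(M.round(2))
E
```

```text
t 4.225 p [ 587.6 -219.7  222.3] w 29.9 F [-0.7  0.   0.1]
shift tool [165.8  -0.6  26.6] rot [ 0.008 -0.005  0.   ]
[ 0.21545515  0.65569909  0.26612654  1.50309002 -0.28274712  1.10678839
  0.91567106]
[[   0.     -0.25    0.97 -161.89]
 [   1.     -0.     -0.      0.57]
 [   0.      0.97    0.25  -72.74]
 [   0.      0.      0.      1.  ]]
```

View pics/w1.png

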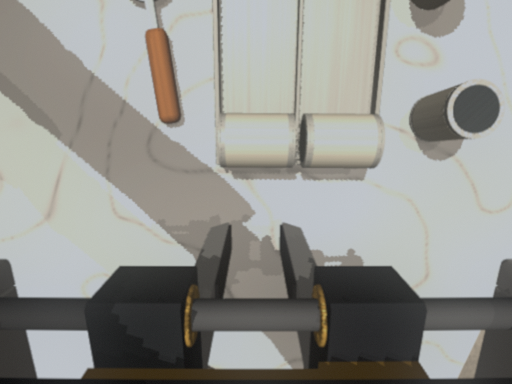

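```bash
python3 - <<'E'
from h import *
p,Rc,o=cur()
d=ctrl.camera("wrist");M=np.array(d["tool_from_camera"]);T=np.eye(4);T[:3,:3]=Rc.as_matrix();T[:3,3]=p
d["extrinsics"]=np.linalg.inv(T@M)
im=d["color"][:,:,::-1].copy()
def ln(A,c):
    g=[tuple(int(v) for v in u) for u in proj(d,rw(A,RP))];cv2.line(im,*g,c,1);print(g)
for x in(-92,-86.3,-2.3,2.3,86.3,92): ln([[x,-138,fl(-138)+16],[x,0,fl(0)+16]],(0,0,255))
th=np.radians(7)
for x in(-44.3,44.3):
    for r in(-29,29): 
        y,z=-112+r*np.cos(th),fl(-112)+29+r*np.sin(th)
        ln([[x-39,y,z],[x+39,y,z]],(0,160,0))
cv2.imwrite("pics/w2.png",cv2.resize(im[:260],(800,406)))
E
```

```text
[(213, 163), (209, 31)]
[(218, 163), (215, 31)]
[(290, 164), (295, 31)]
[(294, 164), (300, 31)]
[(367, 164), (380, 33)]
[(372, 164), (385, 33)]
[(219, 166), (289, 166)]
[(218, 112), (291, 113)]
[(299, 167), (368, 167)]
[(301, 113), (374, 114)]
```

View pics/w2.png

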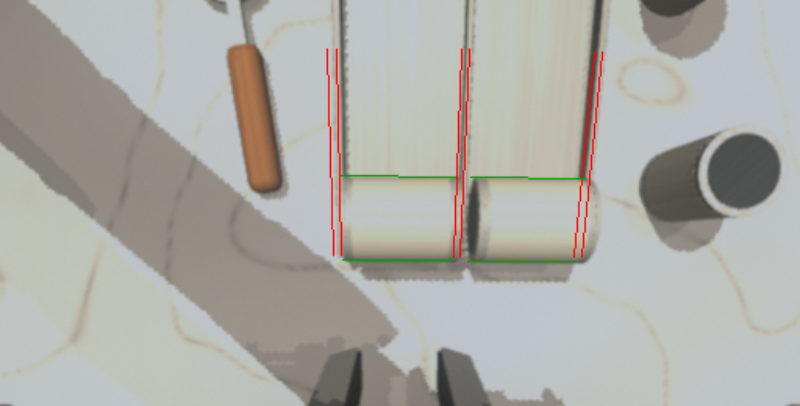

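arm_command(steps=[0.68,45,1,13,0,0,0,0.68,45,0,13,0,0,0,0.68,45,0,0,0,0,0,0.68,30,0,0,0,0,0,0.68,0,0,0,0,0,0])

```text
time_s: 4.95
ee_pos: [588.9, -222.4, 53.4]
orientation: [0.433, 0.614, -0.381, 0.538]
contact_force: [0.3, 0.7, 1.1]
width: 30.1
```

```bash
python3 - <<'E'
from h import *
w,Rt=target("a",-143,20,flip=-1);delta(w,Rt)
d=ctrl.camera("scene");im=d["color"][:,:,::-1][100:300,100:366];cv2.imwrite("pics/s1.png",cv2.resize(im,(798,600)))
E
```

```text
t 4.95 p [ 588.9 -222.4   53.4] w 30.1 F [0.3 0.7 1.1]
shift tool [ -1.   -0.5 -29.8] rot [ 0.009 -0.009  0.003]
```

View pics/s1.png

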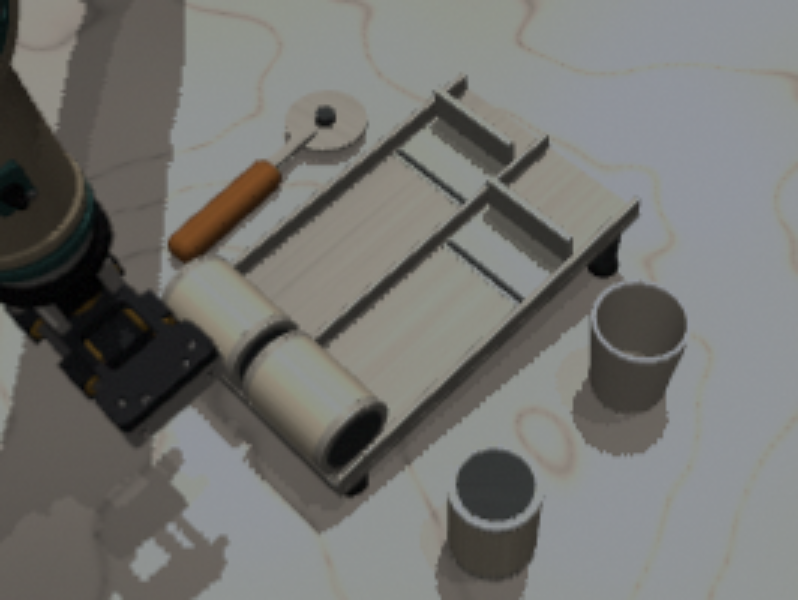

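arm_command(steps=[0.68,0,0,-5,0,0,0,0.68,0,0,-5,0,0,0,0.68,0,0,-5,0,0,0,0.68,0,0,-5,0,0,0,0.68,0,0,-5,0,0,0,0.68,0,0,-5,0,0,0,0.68,0,0,-5,0,0,0,0.68,0,0,-5,0,0,0])

```text
time_s: 6.0
ee_pos: [577.4, -186.9, 60.6]
orientation: [0.434, 0.612, -0.382, 0.54]
contact_force: [1.1, -0.9, 0.6]
width: 30.2
```

```bash
python3 - <<'E'
from h import *
w,Rt=target("a",RIDGE["a"]/np.cos(np.radians(7))-29,20,flip=-1);delta(w,Rt)
d=ctrl.camera("scene");im=d["color"][:,:,::-1][100:300,100:366];cv2.imwrite("pics/s2.png",cv2.resize(im,(798,600)))
d=ctrl.camera("wrist");cv2.imwrite("pics/w3.png",d["color"][:,:,::-1])
E
```

```text
t 6.0 p [ 577.4 -186.9   60.6] w 30.2 F [ 1.1 -0.9  0.6]
shift tool [   2.1   -0.2 -187.4] rot [ 0.006 -0.004 -0.   ]
```

View pics/s2.png

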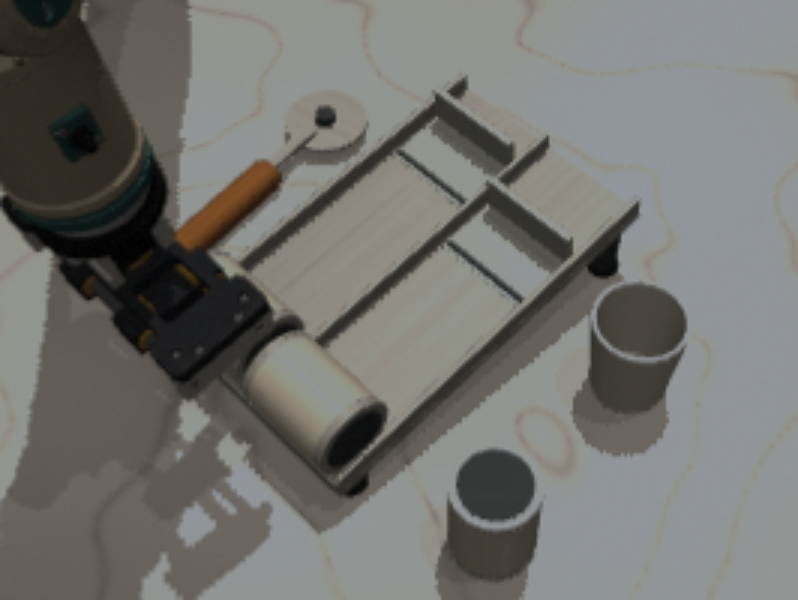

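View pics/w3.png

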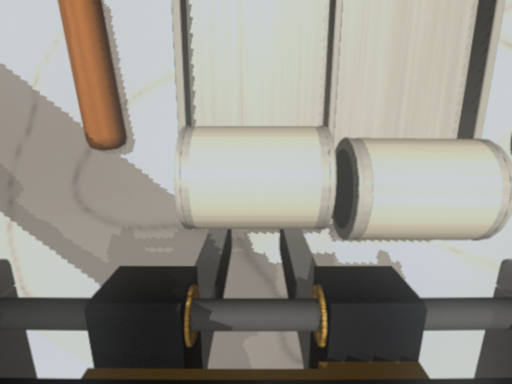

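arm_command(steps=[0.68,0.2,0,-6,0,0,0,0.68,0.2,0,-6,0,0,0,0.68,0.2,0,-6,0,0,0,0.68,0.2,0,-6,0,0,0,0.68,0.2,0,-6,0,0,0,0.68,0.2,0,-6,0,0,0,0.68,0.2,0,-6,0,0,0,0.68,0.2,0,-6,0,0,0])

```text
time_s: 7.1
ee_pos: [561.4, -141.5, 65.1]
orientation: [0.434, 0.612, -0.382, 0.539]
contact_force: [0.2, 0.2, 0.2]
width: 30.4
```

arm_command(steps=[0.68,0,0,-6,0,0,0,0.68,0,0,-6,0,0,0,0.68,0,0,-6,0,0,0,0.68,0,0,-6,0,0,0,0.68,0,0,-6,0,0,0,0.68,0,0,-6,0,0,0,0.68,0,0,-6,0,0,0,0.68,0,0,-6,0,0,0])

```text
time_s: 8.1
ee_pos: [545.6, -96.6, 71.1]
orientation: [0.434, 0.612, -0.382, 0.539]
contact_force: [1.0, -1.0, 0.2]
width: 29.7
```

```bash
python3 - <<'E'
from h import *
w,Rt=target("a",RIDGE["a"]/np.cos(np.radians(7))-29,20,flip=-1);delta(w,Rt)
d=ctrl.camera("wrist");cv2.imwrite("pics/w4.png",d["color"][:,:,::-1])
E
```

```text
t 8.1 p [545.6 -96.6  71.1] w 29.7 F [ 1.  -1.   0.2]
shift tool [  0.5  -0.2 -91.1] rot [ 0.006 -0.005 -0.   ]
```

View pics/w4.png

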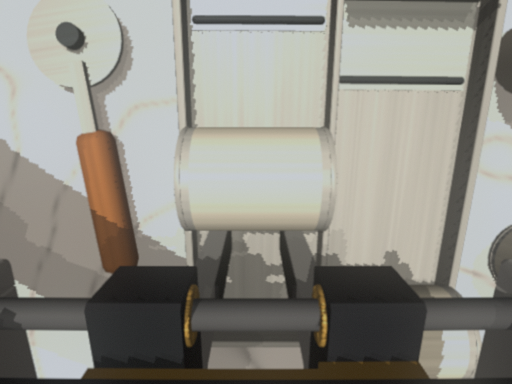

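arm_command(steps=[0.68,0,0,-6,0,0,0,0.68,0,0,-6,0,0,0,0.68,0,0,-6,0,0,0,0.68,0,0,-6,0,0,0,0.68,0,0,-6,0,0,0,0.68,0,0,-6,0,0,0,0.68,0,0,-6,0,0,0,0.68,0,0,-6,0,0,0])

```text
time_s: 9.15
ee_pos: [529.9, -51.7, 77.2]
orientation: [0.434, 0.612, -0.382, 0.539]
contact_force: [-1.2, -0.7, 0.0]
width: 29.9
```

arm_command(steps=[0.68,0,0,-5,0,0,0,0.68,0,0,-4,0,0,0,0.68,0,0,-4,0,0,0,0.68,0,0,-3,0,0,0,0.68,0,0,-3,0,0,0,0.68,0,0,-3,0,0,0,0.68,0,0,-3,0,0,0,0.68,0,0,-3,0,0,0])

```text
time_s: 10.15
ee_pos: [520.7, -25.6, 80.8]
orientation: [0.434, 0.612, -0.382, 0.539]
contact_force: [0.4, 0.6, -0.7]
width: 29.8
```

```bash
python3 - <<'E'
from h import *
w,Rt=target("a",RIDGE["a"]/np.cos(np.radians(7))-29,20,flip=-1);delta(w,Rt)
d=ctrl.camera("wrist");cv2.imwrite("pics/w5.png",d["color"][:,:,::-1])
E
```

```text
t 10.15 p [520.7 -25.6  80.8] w 29.8 F [ 0.4  0.6 -0.7]
shift tool [  0.5  -0.2 -15.3] rot [ 0.006 -0.005 -0.   ]
```

View pics/w5.png

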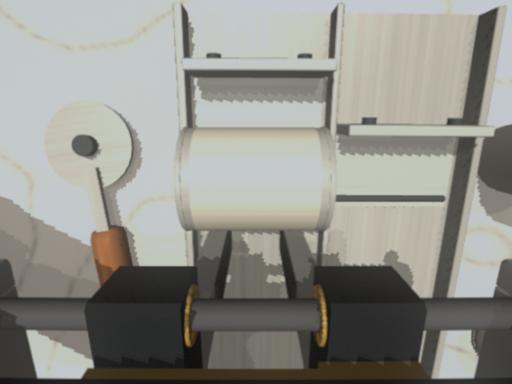

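arm_command(steps=[0.68,0,0,-2,0,0,0,0.68,0,0,-2,0,0,0,0.68,0,0,-2,0,0,0,0.68,0,0,-2,0,0,0])

```text
time_s: 10.7
ee_pos: [518.2, -18.3, 81.8]
orientation: [0.434, 0.612, -0.382, 0.539]
contact_force: [0.4, -1.1, 1.2]
width: 30.5
```

arm_command(steps=[0.68,0,0,-2,0,0,0,0.68,0,0,-2,0,0,0])

```text
time_s: 10.95
ee_pos: [516.5, -14.1, 82.2]
orientation: [0.434, 0.612, -0.382, 0.539]
contact_force: [-0.1, -1.0, 0.2]
width: 30.1
```

arm_command(steps=[0.68,0,0,-2,0,0,0,0.68,0,0,-2,0,0,0])

```text
time_s: 11.2
ee_pos: [515.3, -10.4, 82.7]
orientation: [0.434, 0.612, -0.382, 0.539]
contact_force: [1.0, -1.2, -1.1]
width: 30.0
```

```bash
python3 - <<'E'
from h import *
w,Rt=target("a",RIDGE["a"]/np.cos(np.radians(7))-29,20,flip=-1);delta(w,Rt)
d=ctrl.camera("wrist");cv2.imwrite("pics/w6.png",d["color"][:,:,::-1])
d=ctrl.camera("top");im=d["color"][:,:,::-1][130:280,185:385];cv2.imwrite("pics/t6.png",cv2.resize(im,(800,600)))
E
```

```text
t 11.2 p [515.3 -10.4  82.7] w 30.0 F [ 1.  -1.2 -1.1]
shift tool [ 0.4 -0.1  1. ] rot [ 0.007 -0.005 -0.   ]
```

View pics/w6.png

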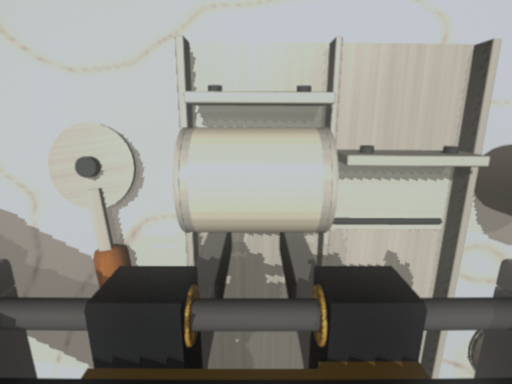

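View pics/t6.png

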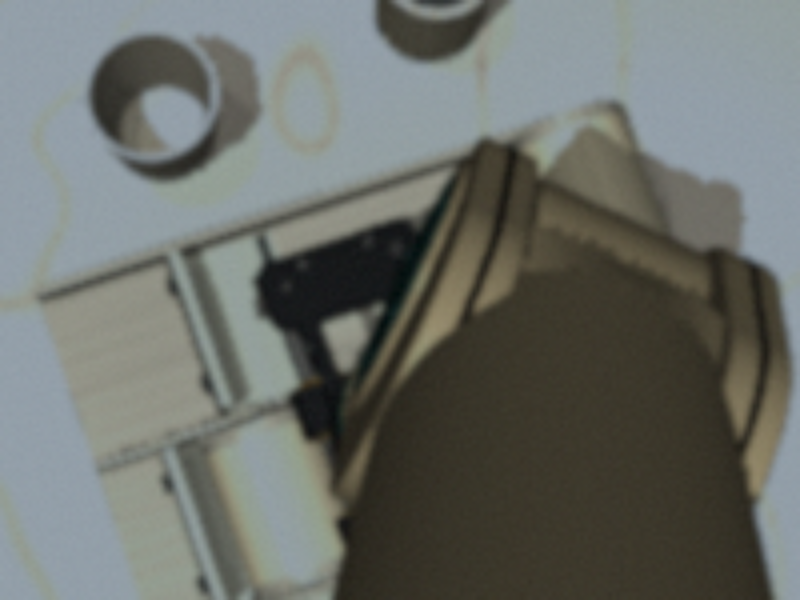

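arm_command(steps=[0.68,0,0,-1.5,0,0,0,0.68,0,0,-1.5,0,0,0])

```text
time_s: 11.55
ee_pos: [514.5, -8.0, 83.1]
orientation: [0.434, 0.612, -0.382, 0.539]
contact_force: [-0.3, 0.4, 0.6]
width: 30.4
```

arm_command(steps=[0.68,0,0,-1.5,0,0,0,0.68,0,0,-1.5,0,0,0])

```text
time_s: 11.8
ee_pos: [513.5, -5.1, 83.5]
orientation: [0.434, 0.612, -0.382, 0.539]
contact_force: [0.2, -0.3, 0.8]
width: 30.1
```

```bash
python3 - <<'E'
from h import *
w,Rt=target("a",RIDGE["a"]/np.cos(np.radians(7))-29,20,flip=-1);delta(w,Rt)
d=ctrl.camera("wrist");cv2.imwrite("pics/w7.png",d["color"][:,:,::-1])
E
```

```text
t 11.8 p [513.5  -5.1  83.5] w 30.1 F [ 0.2 -0.3  0.8]
shift tool [ 0.5 -0.2  6.7] rot [ 0.006 -0.005 -0.   ]
```

View pics/w7.png

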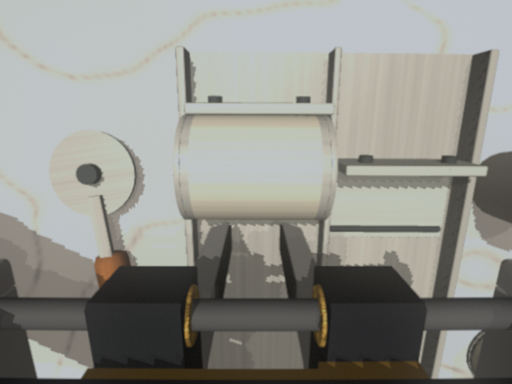

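arm_command(steps=[0.68,0,0,5,0,0,0,0.68,0,0,15,0,0,0,0.68,-30,0,40,0,0,0,0.68,-40,0,40,0,0,0,0.68,-30,0,40,0,0,0,0.68,0,0,40,0,0,0,0.68,0,0,40,0,0,0,0.68,0,0,0,0,0,0])

```text
time_s: 12.85
ee_pos: [589.3, -228.9, 154.1]
orientation: [0.435, 0.61, -0.385, 0.539]
contact_force: [0.8, 0.9, -0.1]
width: 30.0
```

```bash
python3 - <<'E'
from h import *
w,Rt=target("b",-175,20,flip=-1);delta(w,Rt)
d=ctrl.camera("wrist");cv2.imwrite("pics/w8.png",d["color"][:,:,::-1])
E
```

```text
t 12.85 p [ 589.3 -228.9  154.1] w 30.0 F [ 0.8  0.9 -0.1]
shift tool [99.3 89.7  8.5] rot [ 0.    -0.002  0.001]
```

View pics/w8.png

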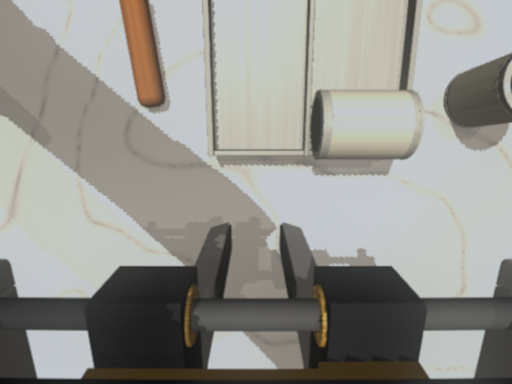

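arm_command(steps=[0.68,0,45,4,0,0,0,0.68,0,45,4,0,0,0,0.68,35,0,0,0,0,0,0.68,35,0,0,0,0,0,0.68,29,0,0,0,0,0,0.68,0,0,0,0,0,0])

```text
time_s: 13.65
ee_pos: [671.4, -186.5, 53.4]
orientation: [0.434, 0.614, -0.382, 0.537]
contact_force: [-0.6, -0.1, -0.2]
width: 30.1
```

```bash
python3 - <<'E'
from h import *
w,Rt=target("b",-143,20,flip=-1);delta(w,Rt)
d=ctrl.camera("wrist");cv2.imwrite("pics/w9.png",d["color"][:,:,::-1])
E
```

```text
t 13.65 p [ 671.4 -186.5   53.4] w 30.1 F [-0.6 -0.1 -0.2]
shift tool [ -2.   -1.6 -22.7] rot [ 0.007 -0.009  0.004]
```

View pics/w9.png

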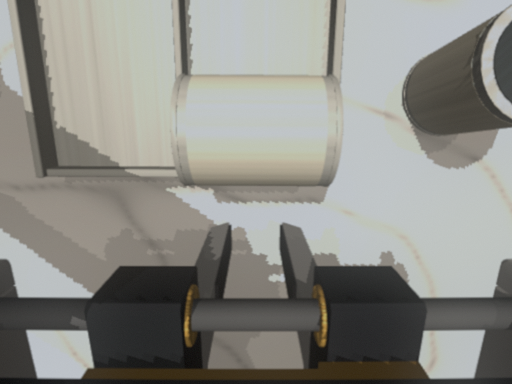

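arm_command(steps=[0.68,0,0,-5,0,0,0,0.68,0,0,-5,0,0,0,0.68,0,0,-5,0,0,0,0.68,0,0,-5,0,0,0,0.68,0,0,-5,0,0,0,0.68,0,0,-5,0,0,0,0.68,0,0,-5,0,0,0,0.68,0,0,-5,0,0,0])

```text
time_s: 14.7
ee_pos: [660.3, -151.3, 60.9]
orientation: [0.434, 0.612, -0.382, 0.54]
contact_force: [0.6, -1.0, 0.4]
width: 30.1
```

```bash
python3 - <<'E'
from h import *
w,Rt=target("b",RIDGE["b"]/np.cos(np.radians(7))-29,20,flip=-1);delta(w,Rt)
d=ctrl.camera("wrist");cv2.imwrite("pics/w10.png",d["color"][:,:,::-1])
E
```

```text
t 14.7 p [ 660.3 -151.3   60.9] w 30.1 F [ 0.6 -1.   0.4]
shift tool [   1.4   -1.8 -149. ] rot [ 0.006 -0.004 -0.   ]
```

View pics/w10.png

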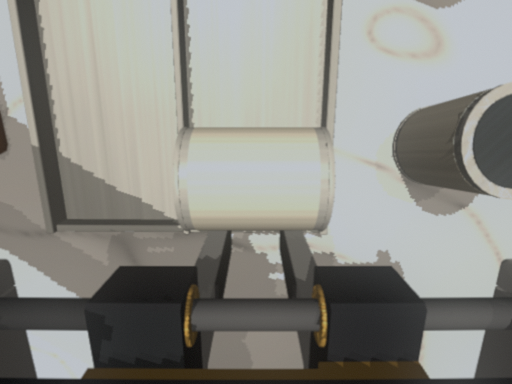

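arm_command(steps=[0.68,0.1,0,-6,0,0,0,0.68,0.1,0,-6,0,0,0,0.68,0.1,0,-6,0,0,0,0.68,0.1,0,-6,0,0,0,0.68,0.1,0,-6,0,0,0,0.68,0.1,0,-6,0,0,0,0.68,0.1,0,-6,0,0,0,0.68,0.1,0,-6,0,0,0])

```text
time_s: 15.75
ee_pos: [644.4, -106.1, 66.2]
orientation: [0.434, 0.612, -0.382, 0.54]
contact_force: [-0.1, -0.9, 0.1]
width: 30.5
```

arm_command(steps=[0.68,0,0,-6,0,0,0,0.68,0,0,-6,0,0,0,0.68,0,0,-6,0,0,0,0.68,0,0,-6,0,0,0,0.68,0,0,-6,0,0,0,0.68,0,0,-6,0,0,0,0.68,0,0,-6,0,0,0,0.68,0,0,-6,0,0,0])

```text
time_s: 16.75
ee_pos: [628.6, -61.2, 72.2]
orientation: [0.434, 0.612, -0.382, 0.539]
contact_force: [0.4, -0.3, 0.2]
width: 30.3
```

```bash
python3 - <<'E'
from h import *
w,Rt=target("b",RIDGE["b"]/np.cos(np.radians(7))-29,20,flip=-1);delta(w,Rt)
d=ctrl.camera("wrist");cv2.imwrite("pics/w11.png",d["color"][:,:,::-1])
E
```

```text
t 16.75 p [628.6 -61.2  72.2] w 30.3 F [ 0.4 -0.3  0.2]
shift tool [  0.6  -1.8 -52.8] rot [ 0.006 -0.005 -0.   ]
```

View pics/w11.png

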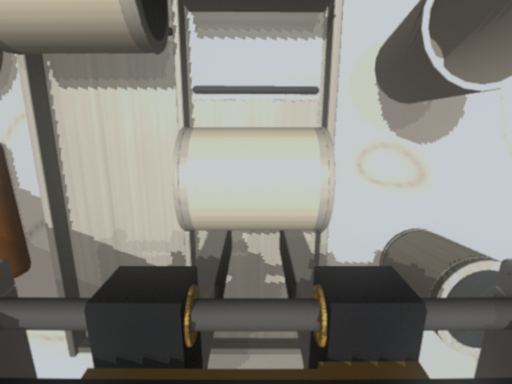

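arm_command(steps=[0.68,0,0,-6,0,0,0,0.68,0,0,-6,0,0,0,0.68,0,0,-5,0,0,0,0.68,0,0,-5,0,0,0,0.68,0,0,-4,0,0,0,0.68,0,0,-4,0,0,0,0.68,0,0,-3,0,0,0,0.68,0,0,-3,0,0,0])

```text
time_s: 17.8
ee_pos: [616.8, -27.7, 76.7]
orientation: [0.434, 0.612, -0.382, 0.539]
contact_force: [0.9, 0.3, 0.5]
width: 30.2
```

arm_command(steps=[0.68,0,0,-2,0,0,0,0.68,0,0,-2,0,0,0,0.68,0,0,-2,0,0,0,0.68,0,0,-2,0,0,0,0.68,0,0,-2,0,0,0,0.68,0,0,-2,0,0,0,0.68,0,0,-2,0,0,0])

```text
time_s: 18.68
ee_pos: [612.0, -14.1, 78.4]
orientation: [0.434, 0.612, -0.382, 0.539]
contact_force: [1.5, -0.9, 0.6]
width: 30.1
```

```bash
python3 - <<'E'
from h import *
w,Rt=target("b",RIDGE["b"]/np.cos(np.radians(7))-29,20,flip=-1);delta(w,Rt)
d=ctrl.camera("wrist");cv2.imwrite("pics/w12.png",d["color"][:,:,::-1])
E
```

```text
t 18.675 p [612.  -14.1  78.4] w 30.1 F [ 1.5 -0.9  0.6]
shift tool [ 0.5 -1.8 -2.6] rot [ 0.007 -0.005 -0.   ]
```

View pics/w12.png

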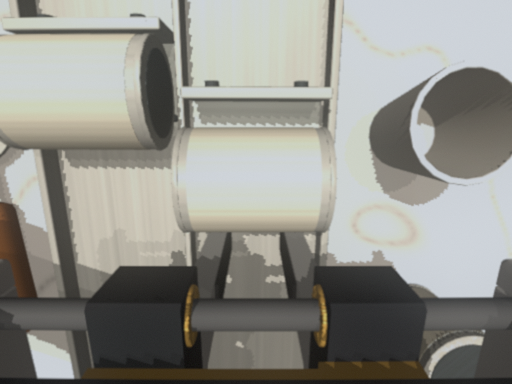

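arm_command(steps=[0.68,0,0,-1.5,0,0,0,0.68,0,0,-1.5,0,0,0,0.68,0,0,-1.5,0,0,0,0.68,0,0,-1.5,0,0,0])

```text
time_s: 19.23
ee_pos: [610.2, -8.9, 79.2]
orientation: [0.434, 0.612, -0.382, 0.539]
contact_force: [-0.4, -0.1, -0.1]
width: 30.3
```

arm_command(steps=[0.68,0,0,-1.5,0,0,0,0.68,0,0,-1.5,0,0,0])

```text
time_s: 19.48
ee_pos: [609.3, -6.2, 79.6]
orientation: [0.434, 0.612, -0.382, 0.539]
contact_force: [0.3, 0.3, 0.3]
width: 30.0
```

```bash
python3 - <<'E'
from h import *
w,Rt=target("b",RIDGE["b"]/np.cos(np.radians(7))-29,20,flip=-1);delta(w,Rt)
d=ctrl.camera("wrist");cv2.imwrite("pics/w13.png",d["color"][:,:,::-1])
E
```

```text
t 19.475 p [609.3  -6.2  79.6] w 30.0 F [0.3 0.3 0.3]
shift tool [ 0.6 -1.8  5.9] rot [ 0.006 -0.005 -0.   ]
```

View pics/w13.png

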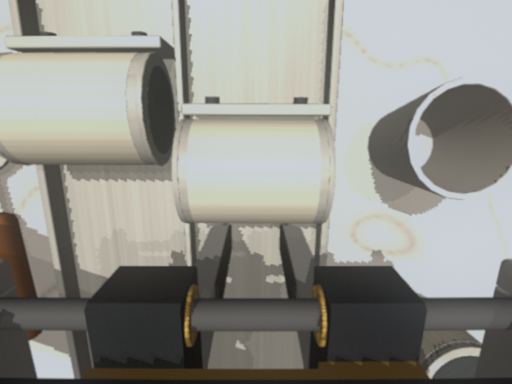

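arm_command(steps=[0.68,0,0,-1.5,0,0,0,0.68,0,0,0,0,0,0])

```text
time_s: 19.77
ee_pos: [608.8, -4.7, 79.8]
orientation: [0.434, 0.612, -0.382, 0.539]
contact_force: [0.7, 0.7, 0.0]
width: 30.2
```

```bash
python3 - <<'E'
from h import *
delta(*target("b",0,20,flip=-1))
d=ctrl.camera("wrist");cv2.imwrite("pics/w14.png",d["color"][:,:,::-1])
E
```

```text
t 19.775 p [608.8  -4.7  79.8] w 30.2 F [0.7 0.7 0. ]
shift tool [ 0.5 -1.9 28.3] rot [ 0.006 -0.005 -0.   ]
```

View pics/w14.png

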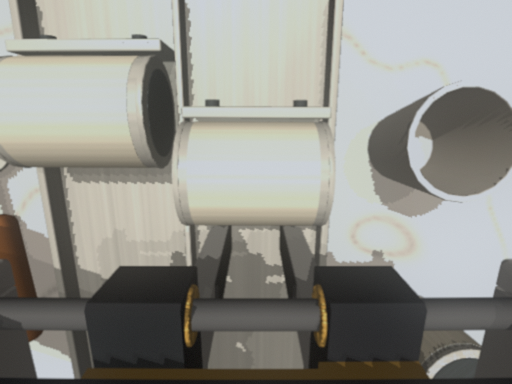

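arm_command(steps=[0.68,0,0,3,0,0,0,0.68,0,0,15,0,0,0,0.68,-30,0,40,0,0,0,0.68,-40,0,40,0,0,0,0.68,-40,0,40,0,0,0,0.68,-40,0,40,0,0,0,0.68,0,0,40,0,0,0,0.68,0,0,0,0,0,0])

```text
time_s: 20.82
ee_pos: [685.6, -233.3, 200.3]
orientation: [0.435, 0.61, -0.385, 0.539]
contact_force: [-0.1, -0.3, -0.9]
width: 30.3
```

```bash
python3 - <<'E'
from h import *
delta(*target("b",0,20,flip=-1))
for c,sl in(("top",(slice(130,310),slice(180,420))),("scene",(slice(100,300),slice(100,366)))):
    d=ctrl.camera(c);im=d["color"][:,:,::-1][sl];cv2.imwrite(f"pics/{c}15.png",cv2.resize(im,(798,600),interpolation=cv2.INTER_CUBIC))
    for t in ["tin_a","stop_a_face","spare_tin","cup","cutter"]:
        print(c,t,[([round(x) for x in r["centre"]],round(r["conf"],2)) for r in ctrl.mark_of(c,t)])
d=ctrl.camera("wrist");cv2.imwrite("pics/w15.png",d["color"][:,:,::-1])
E
```

```text
t 20.825 p [ 685.6 -233.3  200.3] w 30.3 F [-0.1 -0.3 -0.9]
shift tool [ 1.498e+02  1.000e-01 -1.961e+02] rot [-0.    -0.001  0.001]
top tin_a [([499, 33, 77], 0.72), ([592, 33, 78], 0.7)]
top stop_a_face [([494, 74, 54], 0.52), ([499, 34, 79], 0.43)]
top spare_tin [([766, -49, 0], 0.78), ([495, 76, 54], 0.67)]
top cup [([705, 91, 3], 0.88)]
top cutter [([422, -89, -5], 0.61)]
scene tin_a [([500, 34, 78], 0.76)]
scene stop_a_face [([494, 70, 57], 0.56)]
scene spare_tin [([763, -47, -2], 0.94)]
scene cup [([703, 88, 4], 0.77), ([493, 74, 56], 0.65)]
scene cutter [([416, -91, 3], 0.97)]
```

View pics/top15.png

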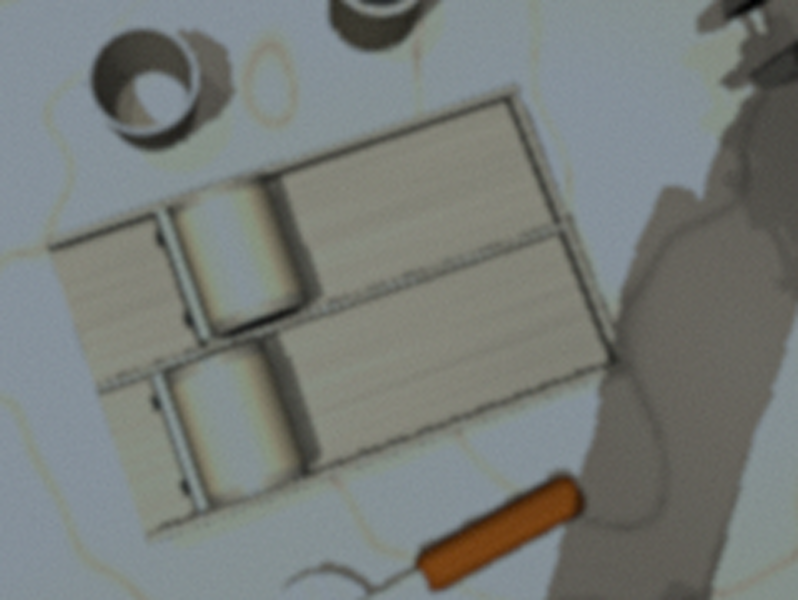

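View pics/scene15.png

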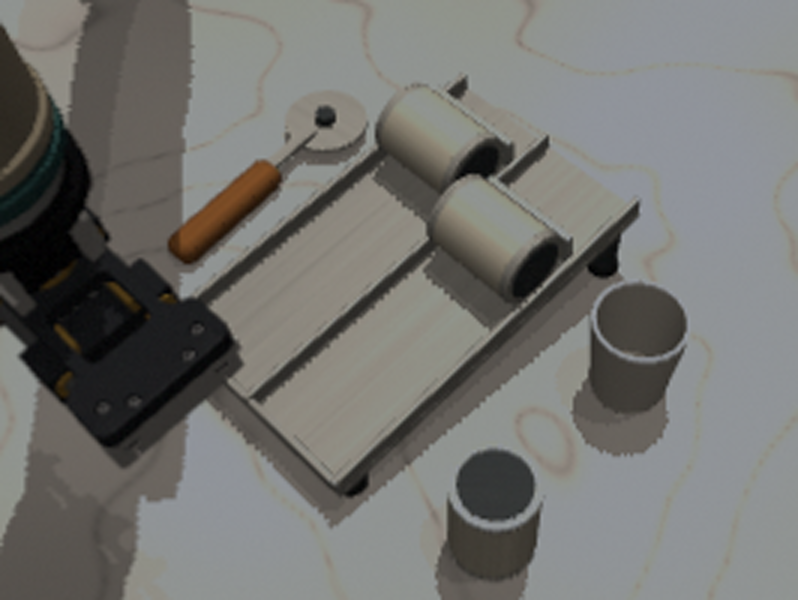

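View pics/w15.png

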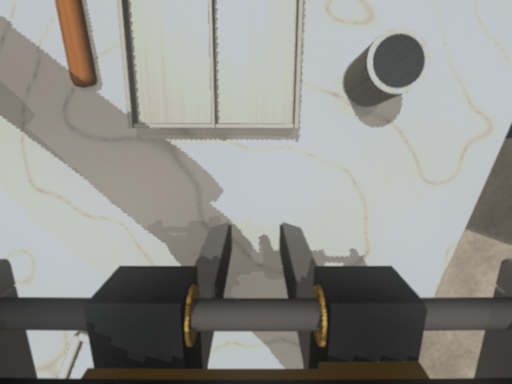

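Both tins now lie against their stop plates (top view: tin a near (235,420), tin b near (240,255)). The stops and bystanders sit where they did in the first pictures, and the gripper is clear.

```bash
python3 -c "
from cell import ctrl
print(ctrl.sign_off())"
```

```text
the job is handed in; nothing more can be done
None
```

I pushed both tins slowly up their lanes with the half-closed fingertips, using steps of 6 mm or less. Each tin went over its ridge and dropped into its pocket. I then backed the gripper off, lifted it clear, and handed the job in at about 21 s of the 58 s allowed.

**Tins:** The last top and scene pictures show both tins lying straight against their stop plates, still there after I let go.

**Stops and bystanders:** Neither stop shows any shift. The spare tin, cup and cutter are within about 6 mm of where they were first found, which is about the detector's own error.

**Forces:** The wrist readings, taken at the end of each move, stayed within about 2 N.

**Weaker checks:**
- The pictures are too coarse to confirm the tin positions to the millimetre, so I relied on seeing the tins drop and rest against the plates.
- My fitted rack position was 2–5 mm off, and each drop came about 5 mm later than calculated. I judged the drops from the wrist pictures instead.

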